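# Bolt the craft-knife chest shut

## Robot

A 6-joint arm with a two-finger parallel gripper is mounted at the origin on the work surface. World frame = base frame: x ahead of the robot, y to its left, z up, the work surface at z = 0. Lengths are in m, angles in rad, forces in N, time in s.
With the tool pointing down it reaches from about 0.35 to 0.925 m from the base axis. Payload 6.4 kg.
Tool frame: the origin (TCP) lies on the front face of the gripper's body, between the roots of the fingers; the fingertips stand ahead of it and the grasp point (between the pads) lies 54 mm ahead of it (tcp_to_tips is the z of the fingertips in the tool frame, in m); z points along the fingers, y is the line along which they close (so a half turn about z gives the same grasp; the last joint's range is limited). The gripper opens to 85 mm and grips with 20 to 120 N. Pads are 22 mm wide; open, the fingers measure 114 mm over their backs; the gripper's body (76 mm by 85 mm) begins 54 mm behind the grasp point. The pads swing forward as they close: fully open they stand 13 mm farther back than shut.
Start: joints at [-1.383, 0.245, 1.558, -0, 1.339, -0.174], TCP at [0.23, -0.608, 0.304] pointing down, gripper open.
Joint ranges: [-3.13, 3.13], [-1.02, 2.26], [0.13, 2.54], [-0.95, 4.09], [0.21, 2.88], [-2.74, 2.74]. Speed limits (rad/s): [2.57, 2.57, 3.14, 3.14, 3.14, 3.14].

## Interface

Orientations are given as a unit quaternion [w, x, y, z].
In Python, from station import reach, move_straight, set_joints, move_gripper, dwell, solve_ik, get_obs, camera, camera_model, MotionError, close_job, tcp_to_tips gives the robot as it stands. Calls block until the motion is done:
- reach(position, orientation): joint-space move of the TCP to a pose.
- move_straight(position, orientation=None, vel=0.15, f_stop=None): straight line of the TCP; orientation=None keeps the orientation; vel is the mean speed in m/s. With f_stop (N) it stops when the force on the tool has changed by that much, and returns True; else False.
- set_joints(angles): joint-space move.
- move_gripper(opening, newtons=None): finger opening in m; newtons is the grip in N (None keeps the last); returns when the fingers have stopped.
- dwell(seconds).
- solve_ik(position, orientation): joint angles nearest the present ones, or None.
- get_obs(): the state.
- camera(name): name is "side" or "top" or "wrist"; returns (picture, depth): 480x640x3 uint8, blue, green, red; 480x640 float32, m along the optical axis (not along the pixel's ray), 0 where there is no reading.
- camera_model(name): a dict with "fovy" (degrees; the focal length in pixels is half the picture's height over the tangent of half this angle, whatever the lens; pixels are square), "cx", "cy" (the principal point, pixels), "R" (3x3) and "t" (3): a world point X has camera coordinates R X + t; the wrist camera has in their place "T_tool_cam" (4x4, takes a point from camera to tool coordinates, whose origin is the TCP and whose axes are the flange's). Camera axes: x right, y down, z forward; pixel columns grow to the right and rows downward; lengths in m; the calibration is good to about 2 mm. The wrist camera is an equidistant fisheye: a pixel r from the principal point sees the ray r / f radians off the axis. A picture is of the moment at which its call begins: read the wrist's pose just before it. camera_model takes no time and is no camera call.
A pose or a line that the arm cannot do raises MotionError and nothing moves.
- close_job(): hands the job in; it is judged then, once.
The state is a dict: "clock": time; "joint_pos": joint angles; "dq": joint speeds; "joint_torque": joint torques, N m; "eef_pos": TCP position; "tool_rot": TCP orientation; "contact_force": force on the tool from outside, world axes, zero at the start; "moment": the same for the moment, N m; "width": finger opening in m; "grip_force": force on a finger pad.
Only numpy, scipy, OpenCV 4.12 (cv2) and the standard library are available. Lean on these libraries where they do the work, as an engineer would, in place of code of your own. Each camera call takes 0.05 s, during which the arm holds its last target. There are 200 camera calls.

## Task

The flat wooden chest with the class's craft knives is closed but not bolted. Press the long sprung catch bar on its lid down with one fingertip and keep it down while the other finger pushes the bolt's upright tab until the bolt is fully home in its keeper; then let go, so that the catch springs back up and locks the bolt. Leave the tin, book, glue stick and eraser where they are.

Things in the scene. Friction and masses are not known exactly. Their poses are not given: they have to be found in the camera images.
- chest: Plywood chest 200 (x) x 300 (y) x 60 mm, fixed. Origin: centre of its underside. On the lid (top at 60 mm), both along chest y: the catch bar at chest x = -28 mm, the bolt at x = +30 mm. The bolt slides to +y into the keeper, a steel bridge at y = 100 mm. Besides catch bar and bolt tab no fitting rises over 22 mm above the lid (spring housing under the bar: 16 mm).
- bolt (a joint): Bolt travel towards the keeper (chest +y), m: 0 to 0.006 at the start, 0.042 at its stop, fully home. About 2.5 N friction; stays where left. With the catch up a comb on its side blocks it at 0.007; with the catch down it runs freely. A catch let up at 0.020 to 0.025 drops in a half-way notch and blocks it again; beyond 0.0385 it rises into the last notch and locks the bolt.
- catch (a joint): How far the catch bar is pressed down, m: 0 up (at the start, and again when it locks the bolt), 0.010 at its hard stop. Spring: 3.0 N to start it, 6.5 N at the stop. It frees the bolt from about 0.0065 on; 0.008 to 0.010 is safe.
- bolt_tab (a point): Top centre of the bolt's upright steel tab, 24 mm across (chest x), 10 mm thick (chest y), top 45 mm above the lid: 11 mm above the catch bar when up, 21 mm when down. Chest x = 30 mm, y = -45 mm + bolt travel. Push it on its -y face, towards chest +y; behind it is 50 mm of free room for a finger above the bolt's rod (top 18 mm above the lid). Axes as the chest's.
- catch_bar (a point): Top centre of the catch bar, a dark ribbed steel plate 30 mm wide (chest x), 120 mm long (chest y): a fingertip can slide along it while pressing. Chest x = -28 mm, y = -45 mm, 34 mm above the lid when up, 24 mm when fully down; 58 mm from the bolt's centre line. Moves straight down only; can be pressed anywhere along it. Axes as the chest's.
- tin: White biscuit tin 93 x 123 x 58 mm on the desk, on the far (+x) side of the chest; origin at the centre of its underside. Leave alone.
- book: Yellow paperback lying flat, 130 x 190 x 30 mm, on the desk beyond the chest's -y end; origin at the centre of its underside. Leave alone.
- glue_stick: Standing glue stick, 30 mm across, 88 mm high, on the desk on the far (+x) side of the chest; origin at the centre of its foot. Leave alone.
- eraser: Eraser 22 x 45 x 12 mm lying on the chest's lid near its far (+x) edge; origin at the centre of its underside. Leave alone.

How it is judged:
On the way:
1. the catch is held down (at least 5 mm) while the bolt is on its way, past its first 12 mm and not yet home (value of joint catch above 0.005 m and value of joint bolt between 0.012 and 0.036 m), for 0.05 s.
At the end, for the whole second after the job is handed in: The bolt is home (slid at least 38 of its 42 mm), the catch has sprung back up (within 1.5 mm) and locks it, and the tin, book, glue stick and eraser are within 20 mm of where they were (value of joint bolt above 0.038 m and value of joint catch below 0.0015 m and distance of each of tin, book, glue_stick, eraser from where it was at the start of the episode below 0.02 m); the robot touches nothing.
It fails at once if the tin, book, glue stick or eraser is moved by more than 20 mm or lifted or knocked over (distance of any of tin, book, glue_stick, eraser from where it was at the start of the episode above 0.02 m or angle between glue_stick's own z axis and vertical above 0.5 rad).
It also fails if it takes over 32 s, if anything falls off the work surface, if the arm or the gripper's body presses on something with over 40 N, if the wrist force passes 120 N, or if a joint passes its speed limit or range.

## Working session

There is one attempt and no reset: what is moved stays moved. The work goes in short steps, each a Python script; the robot and the scene stay as the last script left them, time stands still between calls to the robot, and variables do not carry over. Pictures are saved under pics/ and viewed, at most 10 in all, crops included, and the job is handed in when it is done.

```bash
mkdir -p pics; python3 - <<'E'
from station import *
import cv2,numpy as np
for n in("top","side"):
    p,d=camera(n);cv2.imwrite(f"pics/{n}.png",p);np.save(f"pics/{n}_d.npy",d)
    print(n,camera_model(n),(d>0).mean())
o=get_obs();print(o["clock"],o["eef_pos"],o["tool_rot"],o["width"],tcp_to_tips)
E
```

```text
top {'fovy': 44.98637185310596, 'cx': 308.9476670280485, 'cy': 249.7474996054306, 'R': array([[ 7.74572710e-04, -9.99953799e-01,  9.58117986e-03],
       [-9.87358114e-01, -2.28339707e-03, -1.58488928e-01],
       [ 1.58503483e-01, -9.33729448e-03, -9.87314266e-01]]), 't': array([-0.04845513,  0.57145598,  1.02886811])} 0.9958756510416666
side {'fovy': 47.69477312756523, 'cx': 319.7327894522453, 'cy': 243.3701383248199, 'R': array([[-0.91315782, -0.40755426,  0.00650602],
       [-0.25875409,  0.56727854, -0.78181927],
       [ 0.31494305, -0.71560784, -0.62347117]]), 't': array([0.49706166, 0.23496325, 1.13661622])} 0.9960709635416667
0.1 [ 0.2300153  -0.60753054  0.30286366] [-9.03784814e-04  9.83678972e-01  1.79930160e-01 -1.32133651e-05] 0.08522481630889135 0.0726
```

View pics/top.png

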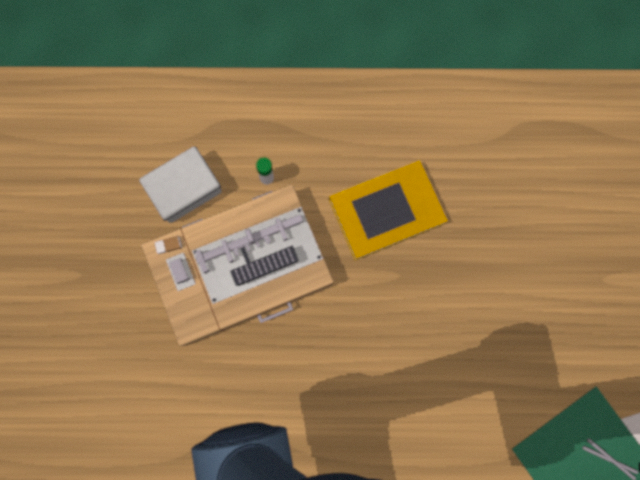

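View pics/side.png

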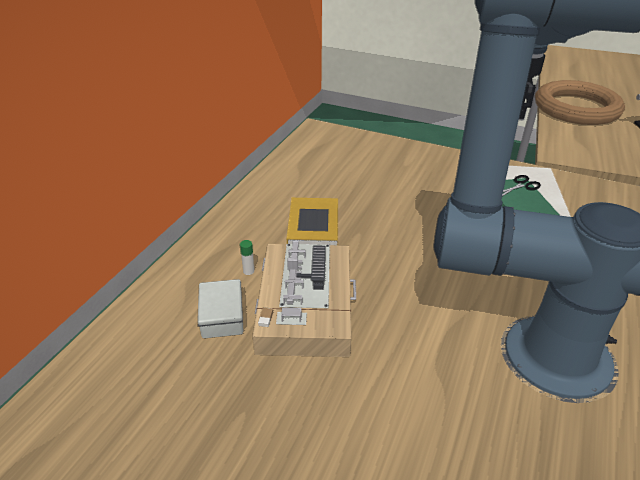

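Top view: chest has lid corners near (292,187), (332,283), (180,344) and (143,243). The dark catch bar is at (265,266), the bolt line is above it, and the book is at the right, which is the chest's -y end. The side view agrees, with the bar at (319,267).

```bash
cat > h.py <<'E'
import numpy as np,cv2
from station import *
def ray(n,uv):
    m=camera_model(n);f=240/np.tan(np.radians(m["fovy"]/2))
    d=m["R"].T@np.array([(uv[0]-m["cx"])/f,(uv[1]-m["cy"])/f,1]);return -m["R"].T@m["t"],d
def onz(n,uv,z):
    c,d=ray(n,uv);return c+d*(z-c[2])/d[2]
E
python3 - <<'E'
from h import *
for n,(x0,y0,x1,y1) in {"top":(222,238,306,292),"side":(308,240,330,295)}.items():
    p=cv2.imread(f"pics/{n}.png");d=np.load(f"pics/{n}_d.npy")
    m=(p.max(2)<85).astype(np.uint8);k=np.zeros_like(m);k[y0:y1,x0:x1]=m[y0:y1,x0:x1]
    k=cv2.morphologyEx(k,cv2.MORPH_CLOSE,np.ones((5,5)))
    c=max(cv2.findContours(k,0,2)[0],key=cv2.contourArea)
    W=np.array([onz(n,q[0],.094)[:2] for q in c],np.float32)
    r=cv2.minAreaRect(W);print(n,cv2.boundingRect(c),r,np.median(d[k>0]))
    b=cv2.boxPoints(r);print(b)
L=np.array([onz("top",q,.06) for q in[(292,187),(332,283),(180,344),(143,243)]]);print(L,L.mean(0))
print([np.linalg.norm(L[i]-L[i-1]) for i in range(4)])
e=L[3]-L[0];print(np.degrees(np.arctan2(e[1],e[0])));e=L[2]-L[1];print(np.degrees(np.arctan2(e[1],e[0])))
p=cv2.imread("pics/top.png");cv2.imwrite("pics/topc.png",cv2.resize(p[170:350,130:350],None,fx=3.3,fy=3.3,interpolation=2))
E
```

```text
top (232, 247, 66, 38) ((0.5490056872367859, 0.03684275969862938), (0.05865257978439331, 0.1153612807393074), 22.12942886352539) 1.0203025
[[ 0.50011146  0.07922716]
 [ 0.543568   -0.02763607]
 [ 0.5978999  -0.00554164]
 [ 0.55444336  0.10132159]]
side (308, 245, 20, 44) ((0.5314862132072449, 0.04424438253045082), (0.036161329597234726, 0.1481320708990097), 20.28788948059082) 1.2085454
[[ 0.4888458   0.10744628]
 [ 0.5402087  -0.031496  ]
 [ 0.5741266  -0.01895752]
 [ 0.5227637   0.11998477]]
[[ 0.68745676 -0.01580615  0.06      ]
 [ 0.50827783 -0.08929255  0.06      ]
 [ 0.39889284  0.18184342  0.06      ]
 [ 0.58104011  0.25588149  0.06      ]] [0.54391688 0.08315655 0.06      ]
[np.float64(0.2917853208639611), np.float64(0.1936629554032369), np.float64(0.2923692663366057), np.float64(0.19661958441016023)]
111.389658053918
111.97073582902078
```

View pics/topc.png

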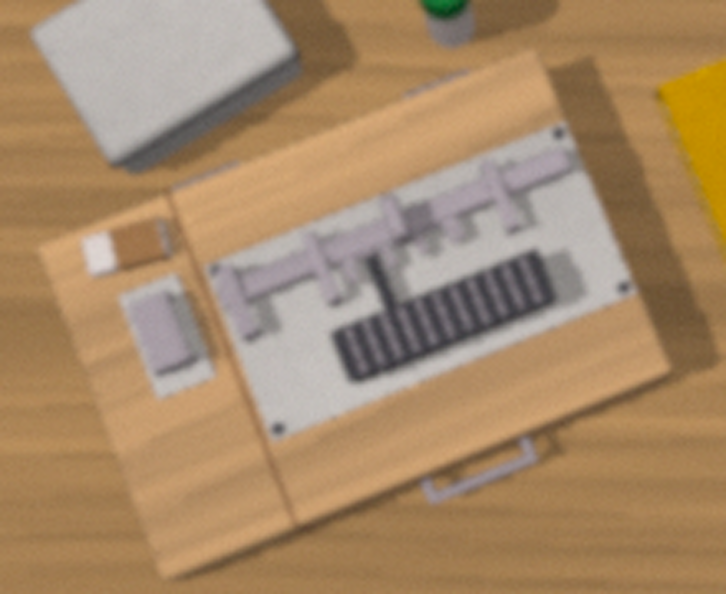

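Crop: bar is at crop (445,315) with its ends at (340,365) and (548,265). The tab is the dark patch at about (415,215), near (256,235) in the full picture. Next I move above the site and look with the wrist camera.

```bash
cat >> h.py <<'E'
YAW=np.radians(21.7); C=np.array([.544,.083])
def R2(y=None):
    y=YAW if y is None else y
    return np.array([[np.cos(y),-np.sin(y)],[np.sin(y),np.cos(y)]])
def ch(x,y,z): return np.append(C+R2()@[x,y],z)
def quat(flip=0):
    a=(YAW+np.pi/2+flip*np.pi)/2; return np.array([0,np.cos(a),np.sin(a),0])
E
python3 - <<'E'
from h import *
m=camera_model("wrist");print(m)
for f in(0,1):print(f,solve_ik(ch(.001,-.075,.27),quat(f)))
q=[(abs(solve_ik(ch(.001,-.075,.27),quat(f))[5]),f) for f in(0,1) if solve_ik(ch(.001,-.075,.27),quat(f)) is not None]
f=min(q)[1];print(f)
reach(ch(.001,-.075,.27),quat(f)); move_gripper(.0435)
o=get_obs();p,d=camera("wrist");cv2.imwrite("pics/w1.png",p);np.save("pics/w1d.npy",d)
print(o["clock"],o["eef_pos"],o["tool_rot"],o["width"],o["contact_force"])
np.savez("pics/w1.npz",p=o["eef_pos"],q=o["tool_rot"])
E
```

```text
{'fovy': 65.70646984690485, 'cx': 323.93019232598334, 'cy': 238.9005432365231, 'T_tool_cam': array([[-1.11363817e-03, -9.48861265e-01, -3.15691401e-01,
         8.11748110e-02],
       [ 9.99998882e-01, -7.41671016e-04, -1.29840098e-03,
         1.81415182e-04],
       [ 9.97863236e-04, -3.15692494e-01,  9.48861030e-01,
        -6.86371760e-02],
       [ 0.00000000e+00,  0.00000000e+00,  0.00000000e+00,
         1.00000000e+00]])}
0 [-1.73966184e-01  9.91654409e-02  1.78753680e+00 -4.44089210e-16
  1.25489042e+00 -5.52702632e-01]
1 [-1.73966184e-01  9.91654409e-02  1.78753680e+00 -4.44089210e-16
  1.25489042e+00  2.58889002e+00]
0
3.1083 [0.5726674  0.0136487  0.26999776] [-1.44393834e-05  5.61399553e-01  8.27544888e-01  1.58595806e-05] 0.04321369214737176 [ 0.21536484 -0.05142172  0.28042518]
```

View pics/w1.png

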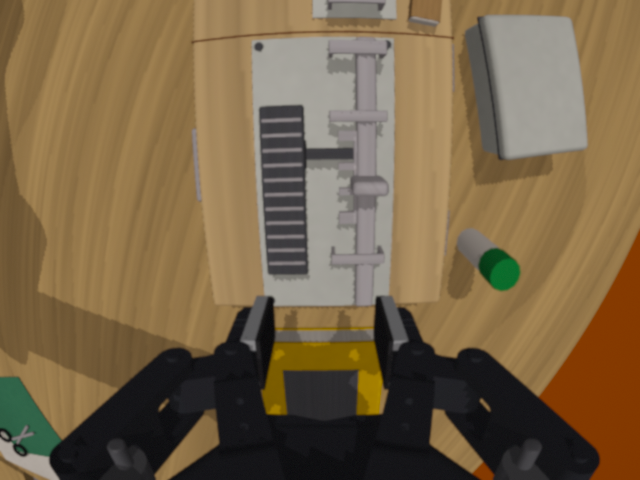

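Wrist view: bar corners are (260,107), (303,106), (307,273) and (267,274). The tab top is at about (370,186), and the fingertips are near (262,300) and (388,300).

```bash
cat >> h.py <<'E'
from scipy.spatial.transform import Rotation as Ro
def wray(uv,p,q):
    m=camera_model("wrist");f=240/np.tan(np.radians(m["fovy"]/2))
    v=np.array([uv[0]-m["cx"],uv[1]-m["cy"]],float);r=np.hypot(*v);th=r/f
    d=np.append(v/r*np.sin(th),np.cos(th));T=m["T_tool_cam"]
    Rt=Ro.from_quat(np.roll(q,-1)).as_matrix()
    return p+Rt@T[:3,3],Rt@T[:3,:3]@d
def wz(uv,z,p,q):
    c,d=wray(uv,p,q);return c+d*(z-c[2])/d[2]
E
python3 - <<'E'
from h import *
s=np.load("pics/w1.npz");p,q=s["p"],s["q"]
img=cv2.imread("pics/w1.png");m=(img.max(2)<85).astype(np.uint8)
k=np.zeros_like(m);k[98:282,254:308]=m[98:282,254:308];k=cv2.morphologyEx(k,cv2.MORPH_CLOSE,np.ones((9,3)))
k=cv2.morphologyEx(k,cv2.MORPH_OPEN,np.ones((15,15)))
c=max(cv2.findContours(k,0,2)[0],key=cv2.contourArea)
r=cv2.minAreaRect(np.array([wz(a[0],.094,p,q)[:2] for a in c],np.float32))
b=cv2.boxPoints(r);print("bar",cv2.boundingRect(c),r)
inv=lambda X:(R2().T@(np.array(X)[:2]-C)).round(4)
print("bar chest frame",inv(r[0]))
for uv in[(370,180),(370,186),(352,186),(388,186)]:print("tab",uv,inv(wz(uv,.105,p,q)))
L=[wz(a,.06,p,q) for a in[(193,41),(452,36),(216,303),(440,301)]]
for l in L:print("lid",inv(l))
for uv in[(252,298),(273,298),(377,298),(400,298)]:print("tip",inv(wz(uv,.27-.0726,p,q)))
d=np.load("pics/w1d.npy");print(d[186,370],d[190,285],d[190,230])
cv2.imwrite("pics/w1c.png",cv2.resize(img[90:330,230:410],None,fx=2.5,fy=2.5,interpolation=2))
E
```

```text
bar (260, 106, 47, 168) ((0.5360467433929443, 0.033787742257118225), (0.029285207390785217, 0.11669579148292542), 22.415809631347656)
bar chest frame [-0.0256 -0.0428]
tab (370, 180) [ 0.0303 -0.032 ]
tab (370, 186) [ 0.0304 -0.0359]
tab (352, 186) [ 0.0189 -0.036 ]
tab (388, 186) [ 0.0421 -0.0357]
lid [-0.0986  0.0725]
lid [0.0986 0.0761]
lid [-0.0934 -0.1453]
lid [ 0.1025 -0.1439]
tip [-0.0302 -0.0677]
tip [-0.021  -0.0675]
tip [ 0.0237 -0.0676]
tip [ 0.0338 -0.0678]
0.2354953 0.24794479 0.28095368
```

View pics/w1c.png

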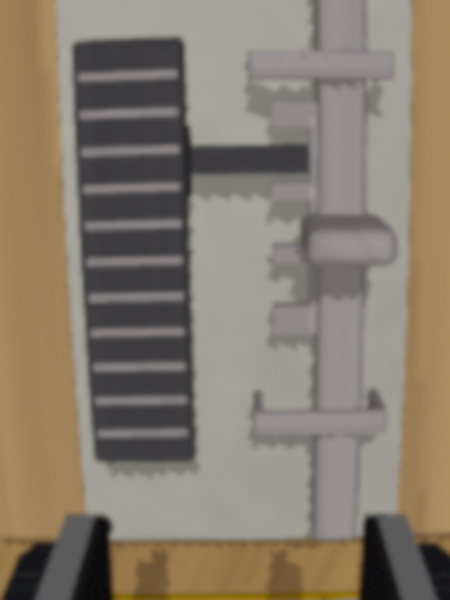

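The tab's -y face is at about chest y = -41 mm (so the bolt is near its start) and the rod bracket is at about -85 mm. The measured bar is 29 x 117 mm against 30 x 120, which agrees. Next I lower behind the tab onto the bar.

```bash
sed -i 's/^YAW=.*/YAW=np.radians(22.0); C=np.array([.5443,.0850])/' h.py; python3 - <<'E'
from h import *
X,Y=.001,-.063
move_straight(ch(X,Y,.19),quat(),vel=.15);dwell(.2)
f0=get_obs()["contact_force"]
hit=move_straight(ch(X,Y,.150),quat(),vel=.02,f_stop=2.2)
o=get_obs();z0=o["eef_pos"][2];print(hit,z0,o["contact_force"]-f0,o["moment"])
dwell(.2)
for dz in(.004,.0075):
    if not hit:break
    move_straight(ch(X,Y,z0-dz),quat(),vel=.03);dwell(.1);o=get_obs();print(dz,o["eef_pos"],o["contact_force"]-f0,o["clock"])
p,d=camera("wrist");cv2.imwrite("pics/w2.png",p);p,d=camera("side");cv2.imwrite("pics/s2.png",cv2.resize(p[220:330,240:370],None,fx=5,fy=5))
E
```

```text
True 0.16280150158294018 [ 0.24359155 -0.32458257  2.97526637] [-0.06394438  0.02947879  0.0028643 ]
0.004 [0.56889585 0.02691274 0.15891713] [ 0.1443677  -1.00905956  4.06798978] 5.9083
0.0075 [0.56893626 0.02689385 0.15559591] [-1.11634889 -0.83158764  5.11612329] 6.275
```

View pics/w2.png

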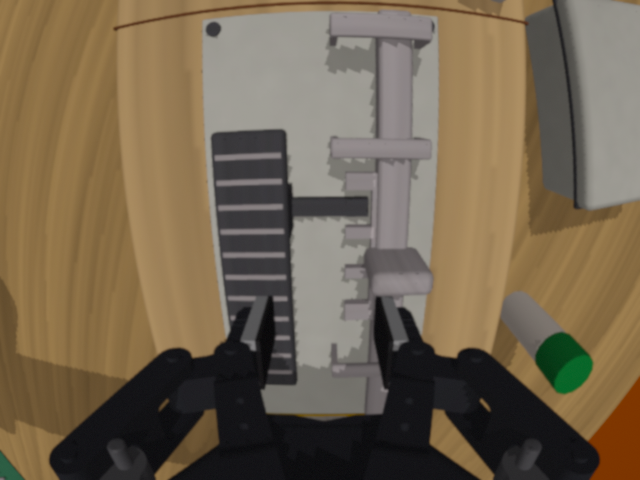

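The left finger is on the bar and the right one is behind the tab, clear of everything. Next I press to about 9 mm and push.

```bash
python3 - <<'E'
from h import *
X,Y=.001,-.063;Z=.1538
def st(t,f0=0):
    o=get_obs();e=o["eef_pos"];F=o["contact_force"];print(t,(R2().T@(e[:2]-C)).round(4),e[2].round(4),(R2().T@F[:2]).round(2),F[2].round(2),o["clock"])
h=move_straight(ch(X,Y,Z),quat(),vel=.03,f_stop=8);dwell(.1);st(h)
h=move_straight(ch(X,-.045,Z),quat(),vel=.03,f_stop=14);st(h)
if not h:
    h=move_straight(ch(X,-.03,Z),quat(),vel=.03,f_stop=14);st(h)
if not h:
    h=move_straight(ch(X,.005,Z),quat(),vel=.03,f_stop=14);st(h)
p,d=camera("wrist");cv2.imwrite("pics/w3.png",p)
E
```

```text
False [ 0.0011 -0.0631] 0.1544 [-1.4   0.88] 8.22 6.725
False [ 0.0015 -0.0465] 0.1549 [-1.33 -6.28] 6.01 7.475
False [ 0.0015 -0.0315] 0.1548 [-1.22 -5.16] 6.84 8.125
True [ 0.0014 -0.0181] 0.1551 [-0.87 -3.05] 2.29 8.7667
```

View pics/w3.png

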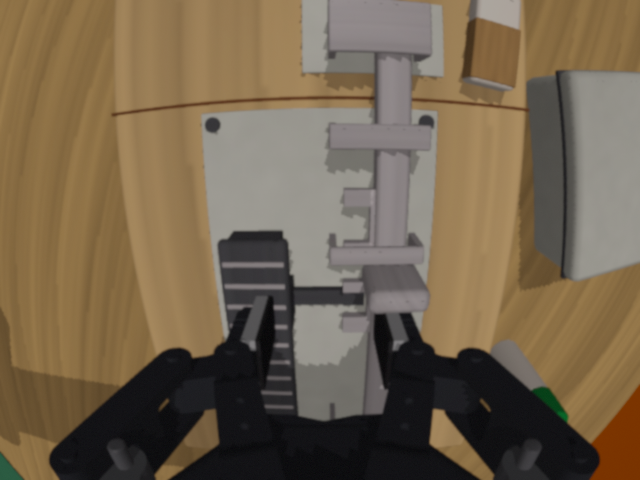

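The bolt has entered the keeper. The finger stopped at y = -18 mm, against about -19 mm expected when home. I'll nudge once more to confirm the hard stop, then lift.

```bash
python3 - <<'E'
from h import *
def st(t):
    o=get_obs();e=o["eef_pos"];F=o["contact_force"];print(t,(R2().T@(e[:2]-C)).round(4),e[2].round(4),(R2().T@F[:2]).round(2),F[2].round(2),o["clock"])
X=.001
st(0)
h=move_straight(ch(X,.002,.1535),quat(),vel=.02,f_stop=16);st(h);dwell(.1);st("d")
p=get_obs()["eef_pos"]
move_straight([p[0],p[1],.175],quat(),vel=.03);st("up")
move_straight([p[0],p[1],.27],quat(),vel=.15);st("up")
move_straight(ch(X,-.075,.27),quat());dwell(.2)
o=get_obs();im,d=camera("wrist");cv2.imwrite("pics/w4.png",im);np.savez("pics/w4.npz",p=o["eef_pos"],q=o["tool_rot"]);np.save("pics/w4d.npy",d)
d1=np.load("pics/w1d.npy")
print("bar depth",[(d1[r,285],d[r,285]) for r in(130,150,190,230)])
E
```

```text
0 [ 0.0014 -0.0181] 0.1551 [ 0.31 -2.66] 3.0 8.8167
True [ 0.0014 -0.0178] 0.1552 [ 0.41 -1.38] 2.15 9.2167
d [ 0.0014 -0.0178] 0.1552 [-0.34 -1.44] 2.47 9.3167
up [ 0.0012 -0.0174] 0.1749 [0.12 0.79] 0.18 10.125
up [ 0.0008 -0.0175] 0.2689 [-0.54  0.37] -0.65 10.9083
bar depth [(np.float32(0.23531733), np.float32(0.23610006)), (np.float32(0.23893647), np.float32(0.24127379)), (np.float32(0.24794479), np.float32(0.2481871)), (np.float32(0.2574356), np.float32(0.2578289))]
```

View pics/w4.png

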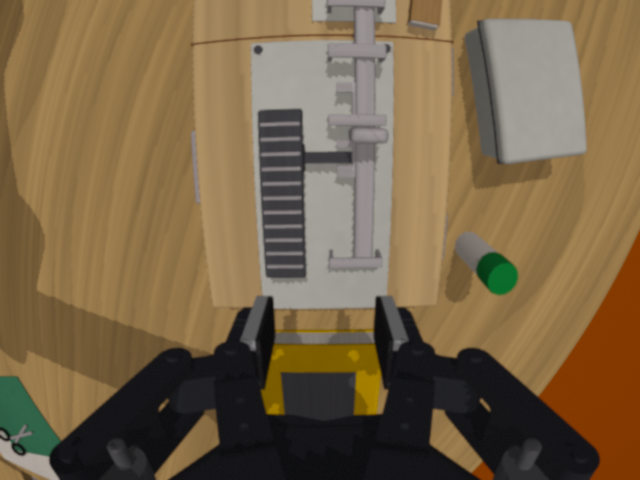

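The bar is back to its starting height, so the catch is up. I'll check the tab's travel numerically before handing in.

```bash
python3 - <<'E'
from h import *
def top(n):
    s=np.load(f"pics/{n}.npz");d=np.load(f"pics/{n}d.npy");best=[]
    m=camera_model("wrist");f=240/np.tan(np.radians(m["fovy"]/2))
    for v in range(100,220):
        for u in range(345,395):
            c,r=wray((u,v),s["p"],s["q"]);th=np.hypot(u-m["cx"],v-m["cy"])/f
            X=c+r*d[v,u]/np.cos(th)
            k=R2().T@(X[:2]-C)
            if X[2]>.101:best.append([*k,X[2]])
    return np.array(best)
a,b=top("w1"),top("w4")
for t in(a,b):print(len(t),np.median(t,0),t.min(0),t.max(0))
E
```

```text
Traceback (most recent call last):
  File "h.py", line 17, in wray
    m=camera_model("wrist");f=240/np.tan(np.radians(m["fovy"]/2))
ValueError: time passes only in moves, steps and waits
```

```bash
python3 - <<'E'
from h import *
m=camera_model("wrist");camera_model=lambda n:m
import h;h.camera_model=camera_model
f=240/np.tan(np.radians(m["fovy"]/2))
for n in("w1","w4"):
    s=np.load(f"pics/{n}.npz");d=np.load(f"pics/{n}d.npy");P=[]
    for v in range(110,210):
      for u in range(355,388,3):
        c,r=wray((u,v),s["p"],s["q"]);th=np.hypot(u-m["cx"],v-m["cy"])/f
        X=c+r*d[v,u]/np.cos(th)
        if X[2]>.100:P.append([*(R2().T@(X[:2]-C)),X[2]])
    P=np.array(P);print(n,len(P),np.median(P,0).round(4),P.min(0).round(4),P.max(0).round(4))
E
```

```text
w1 167 [ 0.0295 -0.0394  0.1032] [-0.0002 -0.0451  0.1001] [0.0395 0.0044 0.3386]
w4 169 [ 0.0297 -0.0023  0.1033] [ 0.0008 -0.0077  0.1001] [0.0399 0.007  0.3385]
```

The tab moved 37 mm from about 5 mm, so the bolt is at its stop (about 42 mm), and the catch is up.

```bash
python3 -c "
from station import *
print(get_obs()['clock']);print(close_job())"
```

```text
11.6917
the job is handed in; nothing more can be done
None
```

The job is handed in at 11.7 s: the bolt is home at about 42 mm by my measurement, the catch has sprung back up, and the arm is clear; the tin, eraser and glue stick look unmoved, but I did not measure the four objects, and the hand-in returned no verdict.

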